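# Hang the display unit on the console and link it

## Robot

A 6-joint arm with a two-finger parallel gripper is mounted at the origin on the work surface. World frame = base frame: x ahead of the robot, y to its left, z up, the work surface at z = 0. Lengths are in m, angles in rad, forces in N, time in s.
With the tool pointing down it reaches from about 0.225 to 0.875 m from the base axis. Payload 3.4 kg.
Tool frame: the origin (TCP) lies midway between the tips of the shut fingers; the grasp point (between the pads) lies 19 mm behind it; z points along the fingers, y is the line along which they close (so a half turn about z gives the same grasp; the last joint's range is limited). The gripper opens to 85 mm and grips with 20 to 120 N. Pads are 22 mm wide; open, the fingers measure 114 mm over their backs; the gripper's body (76 mm by 85 mm) begins 54 mm behind the grasp point. The pads swing forward as they close: fully open they stand 13 mm farther back than shut.
Start: joints at [1.035, 0.276, 1.505, -0, 1.361, -0.121], TCP at [0.232, 0.526, 0.231] pointing down, gripper open.
Joint ranges: [-2.89, 2.89], [-0.75, 2.08], [0.22, 2.7], [-1.18, 4.32], [0.11, 2.71], [-2.7, 2.7]. Speed limits (rad/s): [2.57, 2.57, 3.14, 3.14, 3.14, 3.14].

## Interface

Orientations are given as a unit quaternion [x, y, z, w].
In Python, from plant import * gives the robot as it stands. Calls block until the motion is done:
- reach(position, orientation): joint-space move of the TCP to a pose.
- movel(position, attitude=None, rate=0.15): straight line of the TCP; attitude=None keeps the orientation; rate is the mean speed in m/s.
- set_joints(angles): joint-space move.
- open_jaws() and gripper_close(): open the fingers fully, or close them until they stop; the grip force is fixed at half the most.
- pause(seconds).
- inverse_kinematics(position, orientation): joint angles nearest the present ones, or None.
- state(): the state.
- camera(name): name is "side" or "top"; returns (picture, depth): 384x512x3 uint8, red, green, blue; 384x512 float32, m along the optical axis (not along the pixel's ray), 0 where there is no reading.
- get_calibration(name): a dict with "mtx" (3x3 intrinsics, pixels), "distortion" ([k1, k2, p1, p2, k3] as OpenCV has them; the pictures are not rectified), "rvec" (rotation vector, rad) and "tvec" (3), from world to camera coordinates, as OpenCV has them. Camera axes: x right, y down, z forward; pixel columns grow to the right and rows downward; lengths in m; the calibration is good to about 2 mm. A picture is of the moment at which its call begins. get_calibration takes no time and is no camera call.
A pose or a line that the arm cannot do raises PlanningError and nothing moves.
- sign_off(): hands the job in; it is judged then, once.
The state is a dict: "clock": time; "qpos": joint angles; "joint_velocities": joint speeds; "tau": joint torques, N m; "tool_pos": TCP position; "tcp_rot": TCP orientation; "force": force on the tool from outside, world axes, zero at the start; "wrist_torque": the same for the moment, N m; "width": opening from 0.0 (shut) to 1.0 (fully open); "grasp_force": force on a finger pad.
Only numpy, scipy, OpenCV 4.12 (cv2) and the standard library are available. Lean on these libraries where they do the work, as an engineer would, in place of code of your own. Each camera call takes 0.05 s, during which the arm holds its last target. There are 200 camera calls.

## Task

Hang the loose display unit on the sloped console: slip its keyhole over the headed stud, slide it down the slope until the stud is fully home in the narrow slot and the unit hangs straight, and let go. Then slide the yellow dust cover fully up, press the green link button all the way down, and slide the cover fully shut again. Leave everything else on the bench where it is.

Things in the scene. Friction and masses are not known exactly. Their poses are not given: they have to be found in the camera images.
- unit: the loose display unit, lying on its back on the bench: aluminium back plate 120 (its x) x 80 (its y) x 4 thick, and on the plate a blue housing 52 (x) x 46 (y) x 30 high (top 34 above the underside, with a dark screen) to grasp across its 46 width. Origin at the centre of the plate's underside; +x is the upper end, with the keyhole; z points out of the screen. The housing spans x -55 to -3; the plate sticks out 17 beside it on each side. About 0.25 kg
- unit_grip (a point): centre of the unit's blue housing, half-way up (19 above the plate's underside, at x = -29, y = 0 of the unit); axes as the unit
- keyhole (a point): centre of the wide hole of the keyhole, 26 across, at the plate's underside (x = +18 of the unit); axes as the unit. The narrow slot, 13 wide, runs from it towards the unit's +x
- slot_end (a point): where the stud's axis stands when the unit hangs fully home in the closed end of the narrow slot, at the plate's underside (x = +41 of the unit, 23 beyond the wide hole's centre); axes as the unit
- stud: steel headed stud standing on the console's sloped face: shank 9 across, and from 7.5 to 11.5 above the face a round head 20 across. Origin on the face at the stud's foot; z is the face's outward normal, tilted 30 degrees from vertical, leaning away from the robot; x points up the slope, roughly towards the robot; y across the face. A grey panel 100 wide is inlaid in the face round it. Fixed
- console: the white control console, 300 wide (y), with a 200 long face sloped 30 degrees that looks up and away from the robot: its high edge (z about 135) is on the robot's side, its low edge (z about 35) on the far side. Origin at the centre of its underside; x points to the high edge; the centre of the face is 85 above the origin. Stud 70 to its -y side and 45 up the slope from the centre of the face; button 75 to its +y side and 50 down the slope from the centre of the face. Fixed
- cover (a joint): sliding yellow dust cover over the button: 0 = fully shut (down the slope, over the button), 0.055 m = fully open (up the slope). Light friction, about 1.5 N; it stays where it is left
- cover_fin (a point): a point on the black fin in the middle of the yellow cover, to pinch across its 10 thickness: the fin is 10 (y) x 26 (x, along the slide) and stands 24 high on the cover. This point is 10 below the fin's top, and 34 above the console face. Axes as the stud's (x up the slope, z the face's normal); moves with the cover. Cover 52 x 54, its top 20 above the face
- button (a joint): travel of the button: 0 = up, 0.005 m = fully down; about 4 N bottoms it; it springs back
- button_top (a point): centre of the top of the green round button, 26 across, 13 above the face when up; it is pressed straight towards the face. Axes as the stud's. Hidden under the cover while that is shut
- tape_roll: grey tape roll lying flat, a ring 100 across and 40 high; origin at the centre of its underside
- amber_bottle: amber reagent bottle, 66 across, 150 high; origin at the centre of its underside
- wash_bottle: white wash bottle, 70 across, 160 high; origin at the centre of its underside
- beaker: glass beaker, 66 across, 80 high; origin at the centre of its underside
- dish: white ceramic dish, 90 across, 35 high; origin at the centre of its underside
- spatula: lab spatula about 160 long lying flat; origin about its middle, x along its length
- vial_rack: white block of capped vials, 60 x 120, 50 high; origin at the centre of its underside
Mind the look-alikes: they are no part of the job. Leave any red or turquoise look-alike of the unit alone.

How it is judged:
By the outcome, as a careful person would: the job done as asked, in the order asked, and still so for the second after the job is handed in, with the robot touching nothing.
It also fails if it takes over 62 s, if anything falls off the work surface, if the arm or the gripper's body presses on something with over 40 N, if the wrist force passes 120 N, or if a joint passes its speed limit or range.

## Working session

There is one attempt and no reset: what is moved stays moved. The work goes in short steps, each a Python script; the robot and the scene stay as the last script left them, time stands still between calls to the robot, and variables do not carry over. Pictures are saved under pics/ and viewed, at most 10 in all, crops included, and the job is handed in when it is done.

```bash
mkdir -p pics; python3 - <<'E'
from plant import *
import cv2,numpy as np
for n in("top","side"):
    p,d=camera(n); np.savez(f"pics/{n}0.npz",p=p,d=d); cv2.imwrite(f"pics/{n}0.png",cv2.resize(p[:,:,::-1],(800,600)))
    c=get_calibration(n); print(n,c)
print(state())
E
ls
```

```text
top {'mtx': array([[378.57400093,   0.        , 256.32546992],
       [  0.        , 378.57400093, 193.68753153],
       [  0.        ,   0.        ,   1.        ]]), 'distortion': array([-0.07954063,  0.        ,  0.        ,  0.        ,  0.        ]), 'rvec': array([ 2.15852334, -2.120789  ,  0.17523468]), 'tvec': array([0.01345721, 0.52329489, 1.28519237])}
side {'mtx': array([[386.61548904,   0.        , 253.66885208],
       [  0.        , 386.61548904, 185.53304276],
       [  0.        ,   0.        ,   1.        ]]), 'distortion': array([0.03707326, 0.        , 0.        , 0.        , 0.        ]), 'rvec': array([ 0.06059262, -2.78216186,  1.39547388]), 'tvec': array([0.52770487, 0.0971298 , 1.27122467])}
{'clock': 0.1, 'qpos': array([ 1.03497308e+00,  2.76554198e-01,  1.50599988e+00, -2.05430758e-07,
        1.36070349e+00, -1.20991073e-01]), 'joint_velocities': array([ 0.00125867, -0.00239939, -0.00412283, -0.0004393 ,  0.00107958,
       -0.0005493 ]), 'tau': array([ 2.82815781e-04, -4.17698550e+01, -2.46402365e+01, -2.92604491e-04,
        5.75908693e-03,  2.93379026e-05]), 'tool_pos': array([0.23150651, 0.52582698, 0.23051606]), 'tcp_rot': array([ 2.05931970e-01,  9.78565956e-01, -7.87997412e-04, -2.68400952e-04]), 'force': array([-0.27517692,  0.30476326,  0.45625214]), 'wrist_torque': array([ 0.00142047, -0.07275101, -0.04881217]), 'grasp_force': 0.0, 'width': 0.9989931674170155}
pics
```

View pics/top0.png

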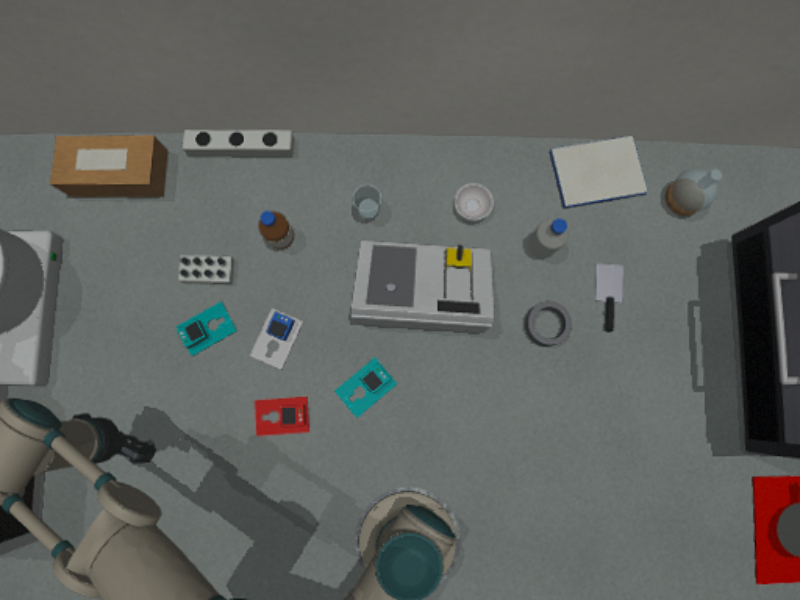

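View pics/side0.png

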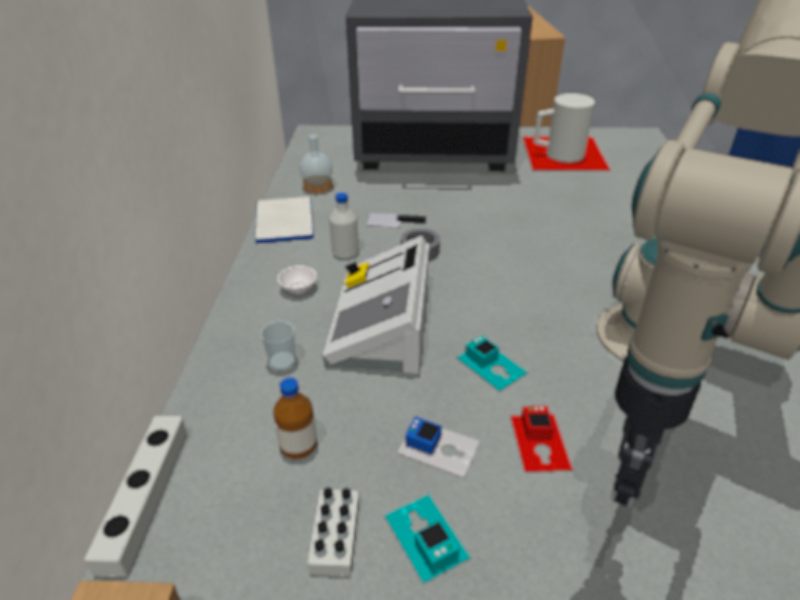

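The aluminium-plate, blue-housing unit is at (277,338) in the top view and (438,447) in the side view. The look-alikes are turquoise at (206,328) and (366,386) and red at (282,415), so the blue one fits. I'll confirm it in an enlarged crop. The console is at (422,285), with the stud at (390,287) and the yellow cover at (459,257).

```bash
cat > h.py <<'E'
import numpy as np,cv2
from scipy.spatial.transform import Rotation as R
from plant import *
def cloud(name,d):
    "world xyz per pixel from depth (HxWx3)"
    c=get_calibration(name);h,w=d.shape
    u,v=np.meshgrid(np.arange(w,dtype=float),np.arange(h,dtype=float))
    n=cv2.undistortPoints(np.stack([u,v],-1).reshape(-1,1,2),c["mtx"],c["distortion"]).reshape(h,w,2)
    P=np.dstack([n*d[...,None],d]); M=cv2.Rodrigues(c["rvec"])[0]
    return (P-c["tvec"])@M
def proj(name,pts):
    c=get_calibration(name)
    return cv2.projectPoints(np.array(pts,float).reshape(-1,1,3),c["rvec"],c["tvec"],c["mtx"],c["distortion"])[0].reshape(-1,2)
E
python3 - <<'E'
from h import *
T=np.load("pics/top0.npz");S=np.load("pics/side0.npz")
def crop(p,x,y,w,h):return cv2.resize(p[y:y+h,x:x+w,::-1],(400,300),interpolation=cv2.INTER_CUBIC)
a=np.hstack([crop(T["p"],147,190,64,48),crop(T["p"],218,148,104,78)])
b=np.hstack([crop(S["p"],240,256,80,60),crop(S["p"],196,145,112,84)])
cv2.imwrite("pics/crop0.png",np.vstack([a,b]))
for n,D in(("top",T),("side",S)):
    W=cloud(n,D["d"]);p=D["p"].astype(int);r,g,bl=p[...,0],p[...,1],p[...,2]
    ok=D["d"]>0
    near=ok&(W[...,2]>-.02)&(W[...,0]>.2)&(W[...,0]<.7)
    blue=near&(bl>1.6*r)&(bl>1.5*g)&(bl>60)&(abs(W[...,2]-.034)<.012)&(W[...,1]>.1)
    yel=near&(r>2*bl)&(g>1.5*bl)&(r>100)
    for nm,m in(("blue",blue),("yel",yel)):
        q=W[m];print(n,nm,len(q),np.median(q,0).round(4),q.min(0).round(3),q.max(0).round(3))
    fl=ok&(abs(W[...,0]-.35)<.02)&(abs(W[...,1])<.25)
    print("bench z",np.median(W[fl][:,2]))
E
```

```text
top blue 87 [0.4757 0.2889 0.0337] [0.437 0.269 0.024] [0.497 0.324 0.043]
top yel 151 [ 0.6191 -0.1044  0.0806] [ 0.594 -0.131  0.063] [ 0.648 -0.077  0.092]
bench z 0.0009446236315444522
side blue 188 [0.4715 0.312  0.0336] [0.441 0.269 0.022] [0.497 0.328 0.038]
side yel 907 [0.2987 0.3106 0.0644] [ 0.228 -0.744 -0.   ] [0.7   0.348 0.401]
bench z 0.001001714940592745
```

View pics/crop0.png

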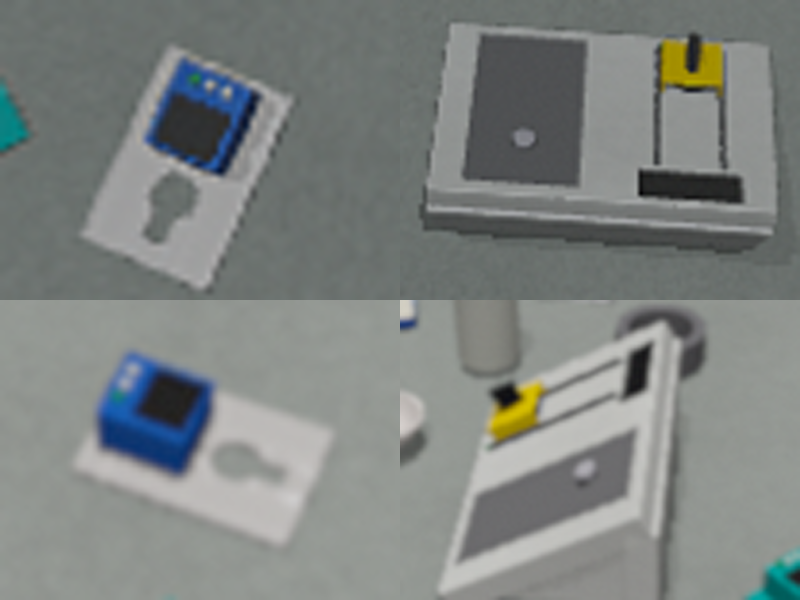

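Confirmed: the unit has an aluminium plate and blue housing, with its slot pointing to lower left. The cover is shut at the low (far) end. Next I'll fit both poses to corner pixels in the two views.

```bash
cat > fit.py <<'E'
from h import *
from scipy.optimize import least_squares
def rz(a):return R.from_euler("z",a).as_matrix()
def fit(obs,x0):
    "obs: list (cam,local pt,pixel)"
    def f(p):return np.concatenate([proj(c,rz(p[2])@np.array(l)+[p[0],p[1],0])[0]-px for c,l,px in obs])
    s=least_squares(f,x0,loss="soft_l1");return s.x,f(s.x).reshape(-1,2)
def px(ox,oy,s,x,y):return np.array([ox+(x+.5)/s-.5,oy+(y+.5)/s-.5])
def face(s,t,h=0):
    c=np.cos(np.pi/6);return np.array([0,0,.085])+s*np.array([c,0,.5])+t*np.array([0,1,0])+h*np.array([-.5,0,c])
E
python3 - <<'E'
from fit import *
T=lambda x,y:px(147,190,6.25,x,y); S=lambda x,y:px(240,256,5,x,y-300)
U={"ul":(.06,.04,.004),"ur":(.06,-.04,.004),"ll":(-.06,.04,.004),"lr":(-.06,-.04,.004)}
# unit +x toward robot => its +y toward world -y (image right)
to=[("top",U["lr"],T(170,45)),("top",U["ll"],T(293,95)),("top",U["ul"],T(208,290)),("top",U["ur"],T(80,235))]
so=[("side",U["lr"],S(75,467)),("side",U["ur"],S(285,546)),("side",U["ul"],S(335,431))]
for o in(to,so,to+so):
    p,r=fit(o,[.45,.3,np.pi]);print("unit",p.round(4),r.round(1).tolist())
    g=rz(p[2])
    print(" grip",(g@[-.029,0,.034]+[p[0],p[1],0]).round(4))
T=lambda x,y:px(218,148,400/104,x-400,y); S=lambda x,y:px(196,145,400/112,x-400,y-300)
k=[face(.045,-.07,.0115),face(-.1,-.15),face(-.1,.15),face(.1,-.15),face(.1,.15)]
to=list(zip(["top"]*5,k,[T(523,138),T(448,23),T(770,45),T(430,190),T(777,215)]))
so=list(zip(["side"]*4,[k[0],k[1],k[3],k[4]],[S(585,470),S(442,590),S(640,515),S(665,325)]))
for o in(to,so,to+so):
    p,r=fit(o,[.58,0,np.pi]);print("con",p.round(4),r.round(1).tolist())
    for nm,l in(("stud",face(.045,-.07)),("fin",face(-.05,.075,.044)),("btn",face(-.05,.075,.013))):print(" ",nm,(rz(p[2])@l+[p[0],p[1],0]).round(4))
for n in("top","side"):
    D=np.load(f"pics/{n}0.npz");W=cloud(n,D["d"]);g=D["p"].astype(int)
    loc=(W-[p[0],p[1],0])@rz(p[2])   # to console frame
    s=loc[...,0]*np.cos(np.pi/6)+(loc[...,2]-.085)*.5; t=loc[...,1]; h=-(loc[...,0])*.5+(loc[...,2]-.085)*np.cos(np.pi/6)
    ok=(D["d"]>0)&(abs(s)<.09)&(abs(t)<.13)&(abs(h)<.006)
    A=np.c_[s[ok],t[ok],np.ones(ok.sum())];print(n,"plane h=",np.linalg.lstsq(A,h[ok],rcond=None)[0].round(4),ok.sum())
    m=(D["d"]>0)&(abs(s-.045)<.025)&(abs(t+.07)<.025)&(h>.006)&(h<.03);print(" stud s,t,h",np.median(np.c_[s[m],t[m],h[m]],0).round(4),m.sum())
    br=g.sum(-1);m=(D["d"]>0)&(abs(s-.045)<.022)&(abs(t+.07)<.022)&(br>1.35*np.median(br[(abs(s-.02)<.02)&(abs(t+.07)<.03)]))
    v,u=np.nonzero(m);print(" bright px",u.mean(),v.mean(),m.sum(),"proj",proj(n,rz(p[2])@k[0]+[p[0],p[1],0]))
    m=(D["d"]>0)&(abs(s+.05)<.04)&(abs(t-.075)<.04)&(h>.036)&(h<.06);print(" fin s,t,h",np.median(np.c_[s[m],t[m],h[m]],0).round(4),m.sum())
    m=(D["d"]>0)&(abs(s+.05)<.04)&(abs(t-.075)<.04)&(h>.014)&(h<.03);print(" cov s,t,h",np.median(np.c_[s[m],t[m],h[m]],0).round(4),np.c_[s[m],t[m]].min(0),np.c_[s[m],t[m]].max(0))
E
```

```text
unit [0.4427 0.3067 2.762 ] [[-0.3, -0.2], [0.1, 0.3], [-0.0, -0.0], [0.2, -0.0]]
 grip [0.4696 0.296  0.034 ]
unit [0.441  0.3079 2.759 ] [[-0.4, -0.1], [0.3, -0.1], [0.1, 0.1]]
 grip [0.4679 0.2971 0.034 ]
unit [0.4417 0.3073 2.7612] [[-0.5, 0.0], [-0.0, 0.6], [-0.2, 0.2], [-0.0, 0.2], [-0.7, -0.2], [0.0, -0.3], [-0.1, -0.1]]
 grip [0.4687 0.2966 0.034 ]
con [ 0.5738 -0.0268  3.0898] [[0.3, 0.1], [0.2, 0.0], [-0.1, 0.0], [-1.3, -0.0], [0.5, -0.1]]
  stud [0.5385 0.0451 0.1075]
  fin [ 0.6351 -0.1051  0.0981]
  btn [ 0.6196 -0.1043  0.0713]
con [ 0.5725 -0.0247  3.0865] [[0.3, -0.5], [-1.1, 1.0], [0.1, 0.1], [0.3, -1.4]]
  stud [0.5375 0.0474 0.1075]
  fin [ 0.6336 -0.1032  0.0981]
  btn [ 0.6181 -0.1023  0.0713]
con [ 0.5733 -0.0263  3.0888] [[0.1, 0.2], [0.1, 0.1], [-0.2, 0.2], [-1.5, 0.1], [0.3, 0.0], [0.2, -0.8], [-1.2, 0.7], [0.0, -0.3], [0.0, -1.7]]
  stud [0.5381 0.0456 0.1075]
  fin [ 0.6346 -0.1047  0.0981]
  btn [ 0.6191 -0.1039  0.0713]
top plane h= [-0.0003  0.0003  0.0017] 2728
 stud s,t,h [ 0.0433 -0.0696  0.0128] 23
 bright px 249.03125 195.90625 32 proj [[249.72261918 183.7326637 ]]
 fin s,t,h [-0.0442  0.0738  0.0449] 21
 cov s,t,h [-0.0475  0.0725  0.0218] [-0.07724981  0.048569  ] [-0.02502043  0.10141749]
side plane h= [-0.0008  0.0012  0.0013] 1839
 stud s,t,h [ 0.0444 -0.0736  0.0115] 19
 bright px 256.57142857142856 202.66666666666666 21 proj [[247.61803552 191.41683927]]
 fin s,t,h [-0.0509  0.0707  0.0412] 26
 cov s,t,h [-0.0457  0.0619  0.0209] [-0.0756771   0.04332737] [-0.02394418  0.09897729]
```

```bash
cat > task.py <<'E'
from fit import *
CON=np.array([.5733,-.0263,3.0888]); UN=np.array([.4420,.3071,2.7612])
F=np.array([[np.cos(np.pi/6),0,-.5],[0,1,0],[.5,0,np.cos(np.pi/6)]])
RF=rz(CON[2])@F                 # stud axes
TU=np.diag([1.,-1,-1])          # tool axes in unit axes
GX,GZ=-.029,.0065               # TCP in unit
def q(M):return R.from_matrix(M).as_quat()
def fp(s,t,h):return rz(CON[2])@face(s,t,h)+[CON[0],CON[1],0]
QF=q(RF@TU); QU=q(rz(UN[2])@TU)
def up(x,y,z):return rz(UN[2])@[x,y,z]+[UN[0],UN[1],0]
def hang(ds,h,dt=0):            # TCP when stud axis is at unit x=18+ds, underside h above face
    return fp(.045-(.018+ds)+GX,-.07+dt,h+GZ)
def local_force():return (RF.T@state()["force"]).round(1)
E
python3 - <<'E'
from task import *
for p,o in((up(GX,0,.15),QU),(up(GX,0,GZ),QU),(hang(0,.05),QF),(hang(23e-3,0),QF),(fp(-.05,.075,.034-.01),QF),(fp(.005,.075,.12),QF)):
    j=inverse_kinematics(p,o);print(p.round(3),None if j is None else np.round(j,2))
reach(up(GX,0,.12),QU); movel(up(GX,0,GZ),rate=.1)
print(state()["force"]); gripper_close(); s=state();print(s["width"],s["grasp_force"],s["force"],s["clock"])
movel(up(GX,0,.2),rate=.25); s=state();print(s["width"],s["force"],s["grasp_force"])
reach(hang(0,.07),QF); s=state();print(s["clock"],s["tool_pos"],hang(0,.07),s["width"],local_force())
for n in("top","side"):
    p,d=camera(n); np.savez(f"pics/{n}1.npz",p=p,d=d)
    c=np.round(proj(n,fp(.02,-.07,.05))[0]).astype(int)
    cv2.imwrite(f"pics/{n}1.png",cv2.resize(p[max(0,c[1]-60):c[1]+60,c[0]-80:c[0]+80,::-1],(800,600),interpolation=cv2.INTER_CUBIC)); print(n,c)
E
```

```text
[0.469 0.296 0.15 ] [ 0.44  0.3   1.68 -0.    1.16 -0.75]
[0.469 0.296 0.006] [ 0.44  0.46  1.85 -0.    0.83 -0.75]
[0.607 0.042 0.133] [-0.05  0.69  1.17  0.    1.81 -1.57]
[0.602 0.042 0.078] [-0.05  0.72  1.24  0.    1.7  -1.57]
[ 0.625 -0.104  0.081] [-0.23  0.76  1.15 -0.09  1.75 -1.74]
[ 0.625 -0.104  0.191] [-0.23  0.69  1.01 -0.09  1.96 -1.76]
[ 0.35341552 -0.20980249 -0.70546853]
0.5266297230599685 63.456255197525024 [-0.61865088  0.2121158   4.29545346] 3.1417
0.5281847944846031 [-0.64728478 -0.11288786 -1.73208274] 62.69915699958801
5.2333 [0.61646916 0.04283109 0.15012145] [0.61692012 0.0414927  0.15025094] 0.5256520147899281 [-1.2  0.1 -2. ]
top [251 170]
side [234 185]
```

```bash
python3 - <<'E'
import cv2,numpy as np
a=[cv2.resize(cv2.imread(f"pics/{n}1.png"),(400,300)) for n in("top","side")]
cv2.imwrite("pics/c1.png",np.hstack([cv2.imread(f"pics/{n}1.png")[:, 100:500] for n in("top","side")]))
E
```

```text
(no output)
```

View pics/c1.png

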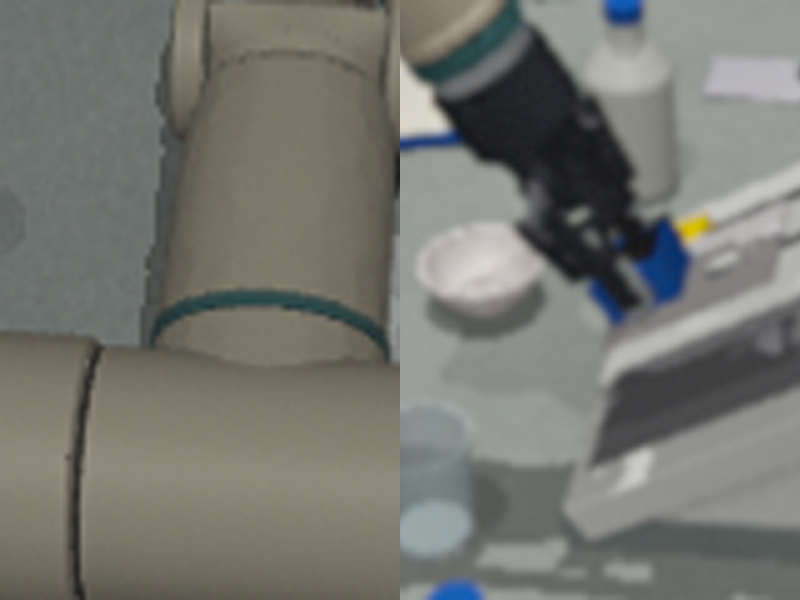

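Left (top): the arm hides the scene. Right (side): the unit is held parallel above the face, with the keyhole at about (720,260). I'll enlarge the side view around the plate's upper end and overlay the predicted outline.

```bash
python3 - <<'E'
from task import *
p=np.load("pics/side1.npz")["p"];x0,y0=205,150;s=8
im=cv2.resize(p[y0:y0+75,x0:x0+100,::-1],None,fx=s,fy=s,interpolation=cv2.INTER_CUBIC)
st=state();Rt=R.from_quat(st["tcp_rot"]).as_matrix();RU=Rt@TU.T;o=st["tool_pos"]-RU@[GX,0,GZ]
print("unit tilt err deg",np.degrees(R.from_matrix(RF.T@RU).as_rotvec()).round(2), "keyhole rel stud (s,t,h)",(RF.T@(o+RU@[.018,0,0]-fp(.045,-.07,0))).round(4))
def draw(pts,col,closed=True):
    a=((proj("side",pts)-[x0,y0]+.5)*s-.5).astype(np.int32);cv2.polylines(im,[a],closed,col,1)
draw([o+RU@np.array(v) for v in((.06,.04,.004),(.06,-.04,.004),(-.06,-.04,.004),(-.06,.04,.004))],(0,0,255))
th=np.linspace(0,6.28,40)
draw([o+RU@[.018+.013*np.cos(a),.013*np.sin(a),.004] for a in th],(0,255,0))
draw([fp(.045+.01*np.cos(a),-.07+.01*np.sin(a),.0115) for a in th],(255,0,255))
cv2.imwrite("pics/c2.png",im)
E
```

```text
unit tilt err deg [0.03 0.06 0.12] keyhole rel stud (s,t,h) [ 0.001  -0.0018  0.0704]
```

View pics/c2.png

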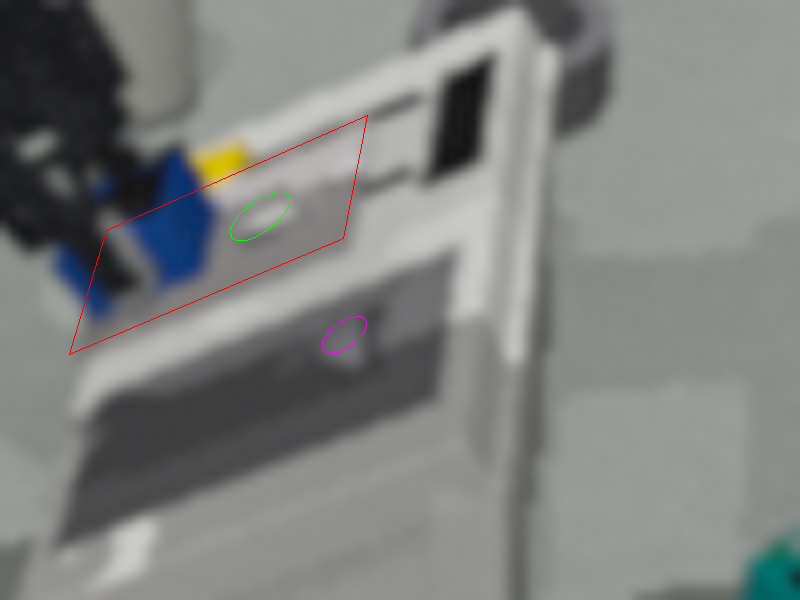

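Predicted outlines match the picture: the keyhole at (261,217) and the stud at (345,335). I'll descend with small corrections while watching the force.

```bash
cat >> task.py <<'E'
def keyerr():                   # keyhole centre relative to stud foot, stud axes
    st=state();RU=R.from_quat(st["tcp_rot"]).as_matrix()@TU.T
    return RF.T@(st["tool_pos"]+RU@[.018-GX,0,-GZ]-fp(.045,-.07,0))
E
python3 - <<'E'
from task import *
f0=local_force();print(f0)
movel(hang(0,.018),QF,rate=.12);pause(.2)
e=keyerr();print("e",e.round(4),local_force())
c=RF@[-e[0],-e[1],0]
movel(hang(0,.016)+c,QF,rate=.05);pause(.2);print("e",keyerr().round(4))
for h in(.012,.009,.006,.004,.003,.002,.001,0,-.001):
    movel(hang(0,h)+c,QF,rate=.03);pause(.1);f=local_force()-f0;print(h,keyerr().round(4),f)
    if np.linalg.norm(f)>6:break
print(state()["clock"],state()["width"])
E
```

```text
[-1.3  0.  -1.9]
e [-0.0004 -0.0001  0.019 ] [-1.   0.  -1.2]
e [0.0004 0.0001 0.016 ]
0.012 [0.0004 0.     0.0119] [0.8 0.4 0.3]
0.009 [0.0004 0.     0.009 ] [ 0.9  0.7 -1. ]
0.006 [0.0004 0.0001 0.006 ] [-0.4  0.7 -0.7]
0.004 [0.0004 0.0001 0.004 ] [0.2 0.  0.2]
0.003 [0.0004 0.0001 0.003 ] [ 0.6 -0.5 -0.4]
0.002 [0.0004 0.0001 0.002 ] [-0.6 -0.1  0.5]
0.001 [0.0003 0.     0.0015] [-0.1  1.6  5.1]
0 [0.0002 0.0001 0.0015] [ 1.4 -0.6  8.4]
9.4 0.5272783477441024
```

Contact came at h≈1.5 mm, as the depth plane fit predicted, so the keyhole is over the head. Next I slide down about 1 mm clear of the face.

```bash
python3 - <<'E'
from task import *
movel(hang(0,.0025),QF,rate=.03);pause(.15);f0=local_force();print(f0,keyerr().round(4))
for ds in(.005,.010,.015,.018,.020,.021,.022,.023,.024,.025,.026,.027):
    movel(hang(ds,.0025),QF,rate=.04);pause(.1);f=local_force()-f0;print(ds,keyerr().round(4),f)
    if np.linalg.norm(f)>9:break
print(state()["clock"],state()["width"])
E
```

```text
[-1.4 -0.  -2.5] [ 0.0001 -0.      0.0018]
0.005 [-0.005  -0.      0.0024] [0.6 0.3 0.4]
0.01 [-0.01    0.      0.0025] [0.1 0.3 0.2]
0.015 [-0.015  -0.      0.0024] [-0.1 -0.8  0.7]
0.018 [-0.018   0.      0.0025] [ 0.  -0.9  0.6]
0.02 [-0.02   -0.      0.0025] [-0.3  0.2  0.5]
0.021 [-0.021   0.      0.0025] [ 0.3  0.1 -0.6]
0.022 [-0.022   0.      0.0025] [-0.4 -0.1  0.5]
0.023 [-0.023  -0.      0.0025] [ 0.  -0.3  0.4]
0.024 [-0.024   0.      0.0025] [ 0.6 -0.3 -0.9]
0.025 [-0.025   0.      0.0025] [ 0.5 -0.9  1.4]
0.026 [-0.0252 -0.      0.0024] [3.9 0.  0. ]
0.027 [-0.0254 -0.      0.0023] [5.7 0.5 0.1]
14.075 0.5294573887125478
```

Home contact came at 25 mm with a clear resisting force. I'll seat it on the face, release, retreat and check.

```bash
python3 - <<'E'
from task import *
movel(hang(.0262,.0014),QF,rate=.03);pause(.1);print(local_force(),keyerr().round(4))
open_jaws();pause(.1)
movel(hang(.0255,.09),QF,rate=.2)
reach(fp(-.05,.075,.11),QF);pause(.2);print(state()["clock"],state()["width"])
ims=[]
for n in("side","top"):
    p,d=camera(n);np.savez(f"pics/{n}3.npz",p=p,d=d)
    c=np.round(proj(n,fp(0,-.03,.0))[0]).astype(int)
    ims.append(cv2.resize(p[c[1]-50:c[1]+50,c[0]-50:c[0]+50,::-1],(400,400),interpolation=cv2.INTER_CUBIC));print(n,c)
cv2.imwrite("pics/c3.png",np.hstack(ims))
E
```

```text
[ 6.1 -0.3 -0.2] [-0.0253  0.      0.0017]
16.4417 1.0001774120707398
side [239 191]
top [262 177]
```

View pics/c3.png

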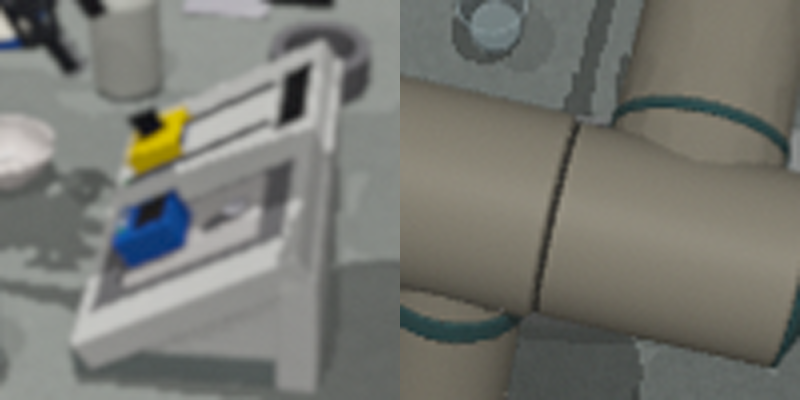

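Side view: the unit hangs straight on the panel, with the stud at the slot's upper end at (235,212). The top view is blocked by the arm. On to the cover.

```bash
python3 - <<'E'
from task import *
S0=-.049;T0=.0745;H=.026
def P():
    e=RF.T@(state()["tool_pos"]-fp(0,0,0));return e.round(4)
movel(fp(S0,T0,H),QF,rate=.12);pause(.15);f0=local_force();print(P(),f0)
gripper_close();s=state();print(s["width"],s["grasp_force"],local_force()-f0)
movel(fp(S0+.05,T0,H),QF,rate=.08);pause(.1);print(P(),local_force()-f0)
for d in(.052,.054,.055,.056,.057,.058,.059,.060):
    movel(fp(S0+d,T0,H),QF,rate=.05);pause(.08);f=local_force()-f0;print(d,P(),f,state()["width"])
    if f[0]<-8:break
open_jaws();pause(.1);movel(fp(S0+d,T0,.09),QF,rate=.2)
gripper_close()
reach(fp(-.05,.075,.10),QF);pause(.1);print(state()["clock"],P())
p,dd=camera("side");np.savez("pics/side4.npz",p=p,d=dd)
c=np.round(proj("side",fp(0,.05,.0))[0]).astype(int)
cv2.imwrite("pics/c4.png",cv2.resize(p[c[1]-40:c[1]+40,c[0]-50:c[0]+50,::-1],(750,600),interpolation=cv2.INTER_CUBIC));print(c,proj("side",fp(-.05,.075,.013)))
E
```

```text
[-0.0494  0.0746  0.027 ] [-0.8  0.3  0.3]
0.09861656043139469 60.60125112533569 [ 1.2 -0.8  1.2]
[0.0012 0.0746 0.0261] [2.2 1.  2.2]
0.052 [0.0023 0.0746 0.0261] [-0.7  0.7  2.7] 0.10027942088563849
0.054 [0.005  0.0746 0.0261] [-0.4  1.4  3.2] 0.1020022035715055
0.055 [0.0057 0.0746 0.0261] [-2.1  2.1  3.3] 0.09919079262119952
0.056 [0.0058 0.0746 0.0261] [-3.5  0.9  3. ] 0.10141275547412461
0.057 [0.0058 0.0746 0.0261] [-6.5  1.   1.3] 0.10185763208266976
0.058 [0.0059 0.0746 0.0261] [-7.9  1.4  1.8] 0.09534339658866564
0.059 [0.0059 0.0746 0.0262] [-9.2  1.4  0.4] 0.10144694916757235
23.9417 [-0.0495  0.075   0.1   ]
[242 177] [[228.73826159 175.23238707]]
```

View pics/c4.png

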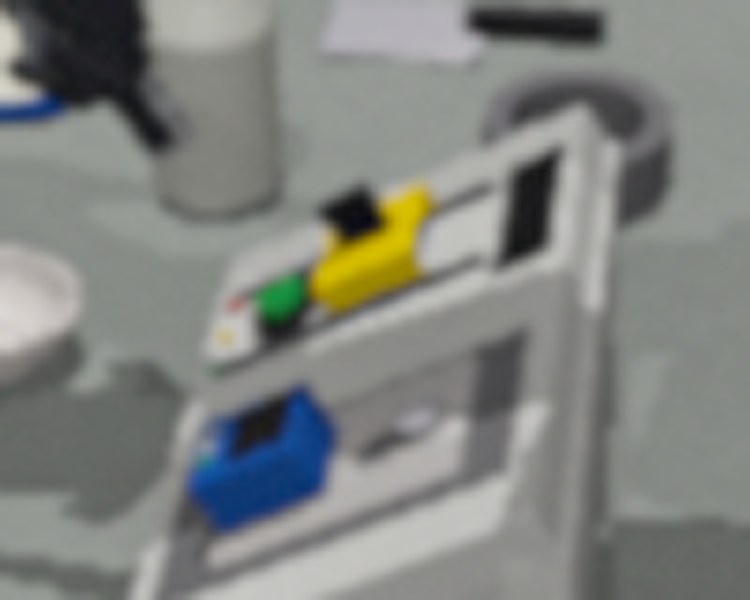

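The cover sits at its upper stop and the green button is exposed at (283,297), within about 3 mm of prediction. Press it now.

```bash
python3 - <<'E'
from task import *
S0=-.0505;T0=.074
def P():
    return (RF.T@(state()["tool_pos"]-fp(0,0,0))).round(4)
movel(fp(S0,T0,.022),QF,rate=.15);pause(.15);f0=local_force();print(P(),f0)
for h in(.016,.014,.012,.011,.010,.009,.008,.007,.006):
    movel(fp(S0,T0,h),QF,rate=.03);pause(.1);f=local_force()-f0;print(h,P(),f)
    if f[2]>13:break
pause(.2);print(P(),local_force()-f0)
movel(fp(S0,T0,.09),QF,rate=.2);print(state()["clock"])
E
```

```text
[-0.0509  0.0742  0.0236] [-0.3 -0.1  0.4]
0.016 [-0.0505  0.074   0.0159] [ 0.7  0.5 -0.5]
0.014 [-0.0505  0.074   0.0141] [0.2 1.6 0.7]
0.012 [-0.0505  0.074   0.0123] [-0.8 -0.6  2.1]
0.011 [-0.0505  0.074   0.0111] [ 0.5 -0.3  2.3]
0.01 [-0.0505  0.074   0.0101] [0.1 0.  2.7]
0.009 [-0.0505  0.074   0.0091] [0.5 0.4 3.6]
0.008 [-0.0505  0.074   0.009 ] [ 1.  -0.6  6.1]
0.007 [-0.0505  0.074   0.0089] [ 1.4 -0.3  9.1]
0.006 [-0.0505  0.074   0.0089] [ 1.2  0.5 13. ]
[-0.0505  0.074   0.0088] [ 1.5 -0.4 13.3]
28.825
```

The button bottomed at 5 mm with 13 N. Now I close the cover.

```bash
python3 - <<'E'
from task import *
T0=.0745;H=.026;S1=.0058
def P():
    return (RF.T@(state()["tool_pos"]-fp(0,0,0))).round(4)
open_jaws();reach(fp(S1,T0,.09),QF)
movel(fp(S1,T0,H),QF,rate=.12);pause(.15);f0=local_force();print(P(),f0)
gripper_close();print(state()["width"],state()["grasp_force"])
movel(fp(S1-.05,T0,H),QF,rate=.08);pause(.1);print(P(),local_force()-f0)
for d in(.052,.054,.055,.056,.057,.058,.059,.060,.061):
    movel(fp(S1-d,T0,H),QF,rate=.05);pause(.08);f=local_force()-f0;print(d,P(),f)
    if f[0]>8:break
open_jaws();pause(.1);movel(fp(S1-d,T0,.09),QF,rate=.2)
movel(fp(S1-d,T0,.09)+[0,0,.12],rate=.25)
set_joints([1.035,.276,1.505,0,1.361,-.121]);pause(.2);print(state()["clock"])
ims=[]
for n in("side","top"):
    p,dd=camera(n);np.savez(f"pics/{n}5.npz",p=p,d=dd)
    c=np.round(proj(n,fp(0,0,.0))[0]).astype(int)
    ims.append(cv2.resize(p[c[1]-50:c[1]+50,c[0]-50:c[0]+50,::-1],(400,400),interpolation=cv2.INTER_CUBIC))
cv2.imwrite("pics/c5.png",np.hstack(ims))
E
```

```text
[0.0052 0.0746 0.027 ] [-0.4  0.  -0.1]
0.1008652659803413 60.64012885093689
[-0.045   0.0746  0.0262] [-1.2  0.5  3.5]
0.052 [-0.0459  0.0746  0.0262] [0.8 0.6 4.4]
0.054 [-0.0481  0.0746  0.0262] [1.3 0.9 5.8]
0.055 [-0.0492  0.0747  0.0262] [1.9 1.5 6. ]
0.056 [-0.0493  0.0746  0.0262] [2.6 0.9 5.9]
0.057 [-0.0493  0.0746  0.0262] [5.5 1.5 5.5]
0.058 [-0.0493  0.0746  0.0262] [7.6 1.4 5.2]
0.059 [-0.0494  0.0746  0.0262] [10.3  1.3  7. ]
39.5167
```

View pics/c5.png

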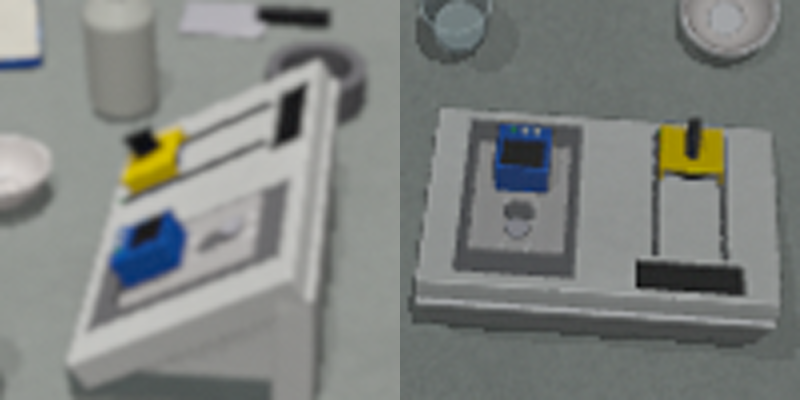

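The unit hangs straight, with the stud in the slot end at (516,230) and the cover shut at (690,150). Everything else looks undisturbed, so I'm handing in.

```bash
python3 -c "
from plant import *
print(sign_off())"
```

```text
the job is handed in; nothing more can be done
None
```

The job is handed in at about 40 s: the unit hangs straight and fully home on the stud, the button was pressed all the way down with the cover open, the cover is fully shut again, and the arm is clear of everything.

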